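Exchange the worn battery and fan of an opened laptop

ROBOT

A 7-joint arm with a two-finger parallel gripper is mounted at the origin on the work surface. World frame = base frame: x ahead of the robot, y to its left, z up, the work surface at z = 0. Lengths are in m, angles in rad, forces in N, time in s.
With the tool pointing down it reaches from about 0.4 to 0.85 m from the base axis. Payload 10.4 kg.
Tool frame: the origin (TCP) lies at the very end of the fingers, on their centre line; the grasp point (between the pads) lies 19 mm behind it; z points along the fingers, y is the line along which they close (so a half turn about z gives the same grasp; the last joint's range is limited). The gripper opens to 85 mm and grips with 20 to 120 N. Pads are 22 mm wide; open, the fingers measure 114 mm over their backs; the gripper's body (76 mm by 85 mm) begins 54 mm behind the grasp point. The pads swing forward as they close: fully open they stand 13 mm farther back than shut.
Start: joints at [1.212, 0.332, -0.065, 1.46, 0.022, 1.35, -0.088], TCP at [0.206, -0.59, 0.231] pointing down, gripper open.
Joint ranges: [-2.6, 2.6], [-0.5, 2.12], [-1.47, 1.34], [0.16, 2.42], [-1.27, 4.41], [0.06, 2.06], [-2.6, 2.6]. Speed limits (rad/s): [2.22, 2.22, 2.79, 2.79, 3.14, 3.14, 3.14].

INTERFACE

Orientations are given as a unit quaternion [x, y, z, w].
In Python, from workcell import * gives the robot as it stands.
- The arm moves only by the tool step_arm, never from a script. Its argument "commands" is one flat list of numbers, 7 for each row, row after row: the finger opening in mm, from 0 to 85.4, then the shift along the world's x, y, z as a fraction of full scale, then the turn, a rotation vector about the world's x, y, z as a fraction of full scale. A call has exactly 10 rows; each row is the pose to reach, as a shift and turn from the pose commanded when the call began, turning the shorter way round; what a row does not reach only later rows make up. Full scale, the value 1, is 0.6 m for a shift and pi rad for a turn. A row lasts 1/8 s, in which the tool goes at most 62.5 mm and 10.7 degrees, less where a joint would pass 70% of its speed; a pose out of reach is approached as far as the arm can. A call with a number of a shift or a turn outside -1 to 1 is refused whole. A call with a gripper value outside its range is refused whole. The fingers move at their own pace and stop on an object; "squeeze" is the grip in N (left out, the last holds). Time passes only in rows, so rows that repeat a pose let the fingers close, or fill a call up. It gives the time, the measured TCP pose, the force, the opening and the grip force at its end, in the units of the state.
- get_obs(): the state, without advancing time (a new reading comes with each control period).
- camera(name): name is "side" or "top" or "wrist"; returns the picture (420x560x3 uint8, red, green, blue); there is no depth.
- camera_params(name): a dict with "mtx" (3x3 intrinsics, pixels), "extrinsics" (4x4, takes a point from world to camera coordinates); the wrist camera has in their place "tool_from_camera" (4x4, takes a point from camera to tool coordinates, whose origin is the TCP and whose axes are the flange's). Camera axes: x right, y down, z forward; pixel columns grow to the right and rows downward; lengths in m; the calibration is good to about 2 mm. A picture is of the moment at which its call begins: read the wrist's pose just before it. camera_params takes no time and is no camera call.
- hand_in(): hands the job in; it is judged then, once.
The state is a dict: "clock": time; "joint_pos": joint angles; "joint_velocities": joint speeds; "tau": joint torques, N m; "position": TCP position; "ee_rot": TCP orientation; "ft_force": force on the tool from outside, world axes, zero at the start; "torque": the same for the moment, N m; "grip_width": opening from 0.0 (shut) to 1.0 (fully open); "grasp_force": force on a finger pad.
Only numpy, scipy, OpenCV 4.12 (cv2) and the standard library are available. Lean on these libraries where they do the work, as an engineer would, in place of code of your own. Each camera call takes 0.05 s, during which the arm holds its last target. There are 200 camera calls.

TASK

Service the opened laptop on the blue mat: fit the new battery (green label) and the new fan (white case, blue wheel) in its bays, battery contacts towards the mainboard and fan outlet towards the copper fins, and pack the worn battery (cream label) and the worn black fan flat in the pink foam of the boxes their replacements came in, either way round, to be sent back. Each bay and each foam recess holds one part only, so lay a worn part on the free grey pad meanwhile. Set every part down gently, never drop one, and do not push or tip the steel dish of screws.

Things in the scene. Friction and masses are not known exactly. Their poses are not given: they have to be found in the camera images.
- old_battery: Worn battery: flat dark-grey pack, two cream labels with red stripe. 150 x 58 x 11 mm, 170 g. Origin: underside, middle of the long edge with the gold contacts (gold strip on top there); x along the length, y out through the contact edge, z up: body x -75..75, y -58..0, z 0..11 mm. Flush sides; pinch it across the 58 mm at mid-length. Starts in the battery bay, right way round.
- new_battery: New battery: flat black pack, two green labels with white stripe. 150 x 58 x 11 mm, 170 g. Origin: underside, middle of the long edge with the gold contacts (gold strip on top there); x along the length, y out through the contact edge, z up: body x -75..75, y -58..0, z 0..11 mm. Flush sides; pinch it across the 58 mm at mid-length. Starts in the foam of battery_box.
- old_fan: Worn blower fan: black, dusty brown wheel. 58 wide, 60 long, 11 mm thick, 50 g. One end straight (air outlet, bright steel strip on top), the other half round. Origin: underside, middle of the outlet edge; y out of the outlet, z up; back at y -60 mm. Sides x -29 and 29 mm are flat for y -31..0: pinch at y -20. Starts in the fan bay, right way round.
- new_fan: New blower fan: white case, blue wheel. 58 wide, 60 long, 11 mm thick, 50 g. One end straight (air outlet, dark strip on top), the other half round. Origin: underside, middle of the outlet edge; y out of the outlet, z up; back at y -60 mm. Sides x -29 and 29 mm are flat for y -31..0: pinch at y -20. Starts in the foam of fan_box.
- battery_bay: Dark-grey area in the fixed upturned laptop (296 x 204 mm, rim 20 mm high), between 4 black corner ribs 3 mm high: x -83..83, y -66..8 mm. Origin on the deck, 10 mm above the bench; x along the bay, y to the blue mainboard, z up. A fitted battery's frame coincides with this one. Beside the middles of the long sides nothing within 30 mm is over 4 mm high.
- fan_bay: Dark-grey area in a corner of the same laptop, before the copper fins (10 mm high). Origin on the deck, 10 mm above the bench; y points into the fins, z up. A fitted fan's frame coincides with this one. Bay: x -37..37 mm, from two corner ribs (3 mm high) at y -68 to the fins at y 6 mm. Beside the fan's flat sides the deck is free for 30 mm.
- battery_box: Open carton with pink foam, 192 x 140 mm, walls 16 mm high, fixed. Origin: centre of underside; x along it, z up. Recess 166 (x) x 74 (y) mm in the middle, floor at z 8, foam top at z 14 mm; finger notches 56 mm wide, equally deep, run from its long sides to the walls. A packed battery lies along x, centred, so its origin is at y 29 or -29 mm.
- fan_box: Open carton with pink foam, 140 x 106 mm, walls 16 mm high, fixed. Origin: centre of underside; x along it, z up. Recess 74 (x) x 76 (y) mm in the middle, floor at z 8, foam top at z 14 mm; finger notches 60 mm wide, equally deep, run from its x sides to the walls. A packed fan has its outlet to +y or -y, centred, so its origin is at y 30 or -30 mm.
- park_pad: Free grey rubber pad on the mat, 170 x 96 x 3 mm, fixed, where one part can lie meanwhile. Origin: centre of underside (top at z 3 mm); x along it, z up.
- screw_dish: Loose round steel dish with screws, 84 mm across, 18 mm high, to be left alone. Origin: centre of underside, z up. A loose screwdriver (blue handle, 160 mm) lies 60 mm from it on its +x side, along its y. Other bystanders within reach are lower than 90 mm.
There are look-alikes about, which are no part of the job. Leave any purple or yellow look-alike of the new_fan alone.

How it is judged:
By the outcome, as a careful person would: the job done as asked, in the order asked, and still so for the second after the job is handed in, with the robot touching nothing.
It also fails if it takes over 136 s, if anything falls off the work surface, if the arm or the gripper's body presses on something with over 40 N, if the wrist force passes 120 N, or if a joint passes its speed limit or range.

## Working session

There is one attempt and no reset: what is moved stays moved. The work goes in short steps, Python scripts to look and compute and a tool call to move; the robot and the scene stay as the last step left them, time stands still between calls to the robot, and variables do not carry over. Pictures are saved under pics/ and viewed, at most 14 in all, crops included, and the job is handed in when it is done.

Besides the shell and the picture viewer there is one more tool, called after "Request:" as a command line: name --argument value ..., lists and objects as JSON in quotes. step_arm: Moves the arm, as the interface text tells. Its arguments: {"type":"object","properties":{"commands":{"type":"array","items":{"type":"number"}},"squeeze":{"type":"number"}},"required":["commands"]}

```bash
mkdir -p pics; ls
python3 - <<'E'
from workcell import *
import cv2,json,numpy as np
np.set_printoptions(precision=4,suppress=True)
print(get_obs())
for n in ("top","side","wrist"):
    im=camera(n); cv2.imwrite(f"pics/{n}0.png",im[:,:,::-1]); p=camera_params(n)
    print(n,p)
t=cv2.imread("pics/top0.png");s=cv2.imread("pics/side0.png")
cv2.imwrite("pics/top0v.png",cv2.resize(t,(800,600),interpolation=cv2.INTER_CUBIC))
E
```

```text
pics
{'clock': 0.0, 'joint_pos': array([ 1.2124,  0.3328, -0.0647,  1.461 ,  0.0216,  1.3499, -0.0885]), 'joint_velocities': array([ 0.0014,  0.0003,  0.0008, -0.0006,  0.0019, -0.0016,  0.0015]), 'tau': array([  0.0003, -62.5444,   0.0492, -39.1604,   0.0162,   0.01  ,
         0.    ]), 'position': array([ 0.2058, -0.5897,  0.2305]), 'ee_rot': array([ 0.9859,  0.1671, -0.0002, -0.0007]), 'ft_force': array([ 0.1782, -0.2781,  0.3009]), 'torque': array([-0.0211, -0.034 ,  0.0661]), 'grasp_force': 0.0, 'grip_width': 1.0018103196613648}
top {'mtx': array([[490.6139,   0.    , 281.9966],
       [  0.    , 490.6139, 207.2306],
       [  0.    ,   0.    ,   1.    ]]), 'extrinsics': array([[ 0.0027, -0.9996,  0.0292,  0.0925],
       [-0.9975, -0.0047, -0.0705,  0.46  ],
       [ 0.0706, -0.029 , -0.9971,  1.2128],
       [ 0.    ,  0.    ,  0.    ,  1.    ]])}
side {'mtx': array([[410.3624,   0.    , 276.1929],
       [  0.    , 410.3624, 211.3986],
       [  0.    ,   0.    ,   1.    ]]), 'extrinsics': array([[-0.9912, -0.1323,  0.0059,  0.445 ],
       [-0.0983,  0.7055, -0.7018,  0.0055],
       [ 0.0887, -0.6962, -0.7123,  1.2264],
       [ 0.    ,  0.    ,  0.    ,  1.    ]])}
wrist {'mtx': array([[340.4775,   0.    , 278.416 ],
       [  0.    , 340.4775, 197.9624],
       [  0.    ,   0.    ,   1.    ]]), 'tool_from_camera': array([[-0.0009, -0.9498, -0.3128,  0.0805],
       [ 1.    , -0.001 ,  0.0003, -0.0009],
       [-0.0006, -0.3128,  0.9498, -0.1417],
       [ 0.    ,  0.    ,  0.    ,  1.    ]])}
```

View pics/top0v.png

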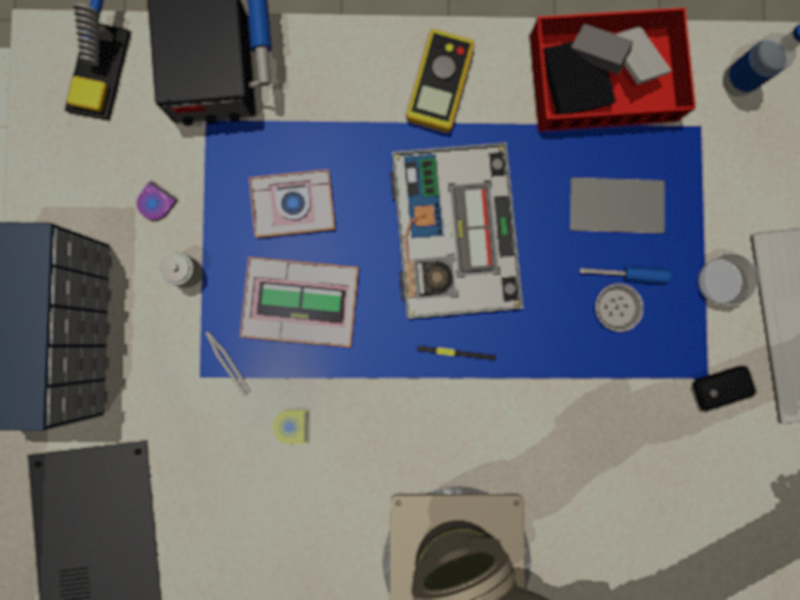

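View pics/side0.png

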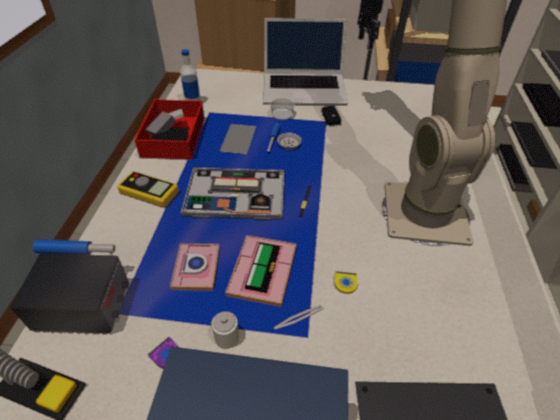

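The top view shows, at 800 px scale:
- fan box at (292,203)
- battery box at (300,302)
- laptop at (457,230), with its mainboard and fins to the left (+y)
- pad at (617,205)
- dish at (620,306)

There are three fan candidates: white/blue in pink foam at (292,203), purple at (155,201) and yellow at (291,427). The white one in the foam fits the description.

```bash
cat > h.py <<'E'
import numpy as np, cv2
from workcell import *
from scipy.spatial.transform import Rotation as R
np.set_printoptions(precision=4,suppress=True)
def cam(name):
    """(K, 4x4 world_from_camera)"""
    p=camera_params(name)
    if name!="wrist": return p["mtx"],np.linalg.inv(p["extrinsics"])
    o=get_obs(); T=np.eye(4); T[:3,:3]=R.from_quat(o["ee_rot"]).as_matrix(); T[:3,3]=o["position"]
    return p["mtx"],T@p["tool_from_camera"]
def cast(c,uv,z):
    K,T=c; uv=np.atleast_2d(uv).astype(float)
    d=(T[:3,:3]@np.linalg.inv(K)@np.c_[uv,np.ones(len(uv))].T).T
    return T[:3,3]+d*((z-T[2,3])/d[:,2])[:,None]
def shot(name,f):
    c=cam(name); im=np.ascontiguousarray(camera(name)[:,:,::-1]); cv2.imwrite(f"pics/{f}.png",im)
    np.savez(f"pics/{f}.npz",K=c[0],T=c[1]); return c,im
def load(f):
    d=np.load(f"pics/{f}.npz"); return (d["K"],d["T"]),cv2.imread(f"pics/{f}.png")
def rect(c,mask,z,amin=50):
    """largest blob's min-area rectangle on plane z: centre, long side, short side, long-axis angle deg"""
    cs,_=cv2.findContours(mask.astype(np.uint8),cv2.RETR_EXTERNAL,cv2.CHAIN_APPROX_NONE)
    k=max(cs,key=cv2.contourArea)[:,0,:]; P=cast(c,k,z)[:,:2]
    (cx,cy),(w,h),a=cv2.minAreaRect((P*1000).astype(np.float32))
    if w<h: w,h,a=h,w,a+90
    return np.array([cx,cy]),w,h,(a+90)%180-90
E
python3 - <<'E'
from h import *
c=cam("top"); im=cv2.imread("pics/top0.png"); hsv=cv2.cvtColor(im,cv2.COLOR_BGR2HSV)
s=1.4286
for n,u,z in [("newfan",(292,203),.019),("newbat",(300,300),.019),("oldbat",(473,228),.021),("oldfan",(434,277),.021),("pad",(617,205),.003),("dish",(620,306),.018)]:
    print(n,cast(c,np.array(u)/s,z))
x0,x1,y0,y1=160,390,95,265
cv2.imwrite("pics/crop1.png",cv2.resize(im[y0:y1,x0:x1],None,fx=3.4,fy=3.4,interpolation=cv2.INTER_CUBIC))
E
```

```text
newfan [[0.622  0.2893 0.019 ]]
newbat [[0.4516 0.2731 0.019 ]]
oldbat [[ 0.5799 -0.0288  0.021 ]]
oldfan [[0.4929 0.04   0.021 ]]
pad [[ 0.6267 -0.2916  0.003 ]]
dish [[ 0.4437 -0.2884  0.018 ]]
```

View pics/crop1.png

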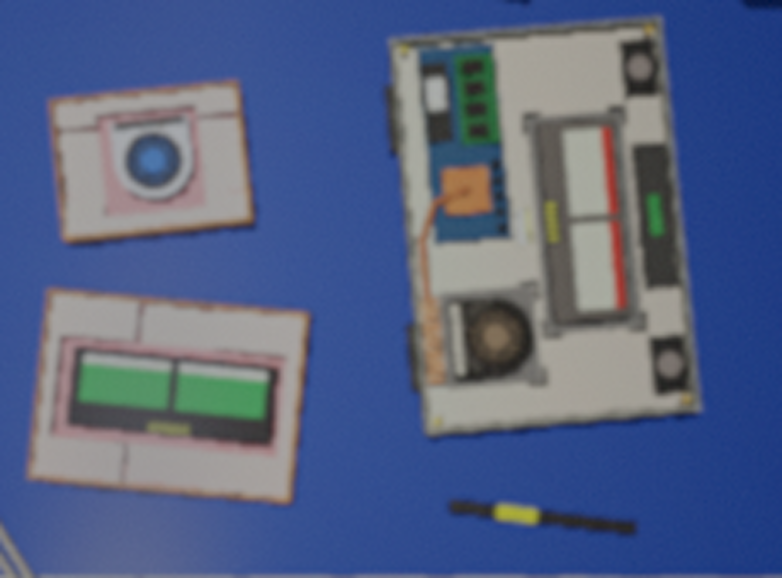

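The crop confirms the white/blue fan at (152,160), in the pink foam with its outlet towards +x. The battery contacts face −x in the box. In the bays, the contacts and fins face +y. Next I'll take wrist views.

Request:
step_arm --commands '[85,0.58,0.5,0.1,0,0,-0.107,85,0.58,0.5,0.1,0,0,-0.107,85,0.58,0.5,0.1,0,0,-0.107,85,0.58,0.5,0.1,0,0,-0.107,85,0.58,0.5,0.1,0,0,-0.107,85,0.58,0.5,0.1,0,0,-0.107,85,0.58,0.5,0.1,0,0,-0.107,85,0.58,0.5,0.1,0,0,-0.107,85,0.58,0.5,0.1,0,0,-0.107,85,0.58,0.5,0.1,0,0,-0.107]'

```text
clock: 1.4
position: [0.5532, -0.2911, 0.291]
ee_rot: [1.0, -0.001, -0.0, 0.0]
ft_force: [0.0, -0.2, 0.3]
grip_width: 0.994
grasp_force: 0.0
```

```bash
python3 -c "
from h import *
shot('wrist','w_pad'); o=get_obs(); print(o['position'],o['ee_rot'],o['clock'])"
```

```text
[ 0.553  -0.2915  0.291 ] [ 1.     -0.0012 -0.0004  0.0003] 1.45
```

Request:
step_arm --commands '[85,0,0.5,0,0,0,0,85,0,0.5,0,0,0,0,85,0,0.5,0,0,0,0,85,0,0.5,0,0,0,0,85,0,0.5,0,0,0,0,85,0,0.5,0,0,0,0,85,0,0.5,0,0,0,0,85,0,0.5,0,0,0,0,85,0,0.5,0,0,0,0,85,0,0.5,0,0,0,0]'

```text
clock: 2.7
position: [0.554, 0.0093, 0.2913]
ee_rot: [1.0, -0.001, -0.0, 0.0]
ft_force: [-0.2, -0.4, -0.1]
grip_width: 0.994
grasp_force: 0.0
```

```bash
python3 -c "
from h import *
shot('wrist','w_lap'); o=get_obs(); print(o['position'],o['ee_rot'],o['clock'])"
```

```text
[0.554  0.0095 0.2913] [ 1.     -0.0005 -0.      0.0001] 2.75
```

Request:
step_arm --commands '[85,-0.05,0.45,0,0,0,0,85,-0.05,0.45,0,0,0,0,85,-0.05,0.45,0,0,0,0,85,-0.05,0.45,0,0,0,0,85,-0.05,0.45,0,0,0,0,85,-0.05,0.45,0,0,0,0,85,-0.05,0.45,0,0,0,0,85,-0.05,0.45,0,0,0,0,85,-0.05,0.45,0,0,0,0,85,-0.05,0.45,0,0,0,0]'

```text
clock: 4.0
position: [0.5242, 0.2794, 0.2914]
ee_rot: [1.0, -0.001, 0.0, 0.0]
ft_force: [0.6, -0.7, -0.0]
grip_width: 0.999
grasp_force: 0.0
```

```bash
python3 -c "
from h import *
shot('wrist','w_box'); o=get_obs(); print(o['position'],o['ee_rot'],o['clock'])
ims=[cv2.imread(f'pics/w_{n}.png') for n in ('pad','lap','box')]
cv2.imwrite('pics/w_pb.png',cv2.resize(np.vstack([ims[0],ims[2]]),(400,600),interpolation=cv2.INTER_AREA))"
```

```text
[0.5241 0.2796 0.2914] [ 1.     -0.0004  0.0001  0.0001] 4.05
```

View pics/w_pb.png

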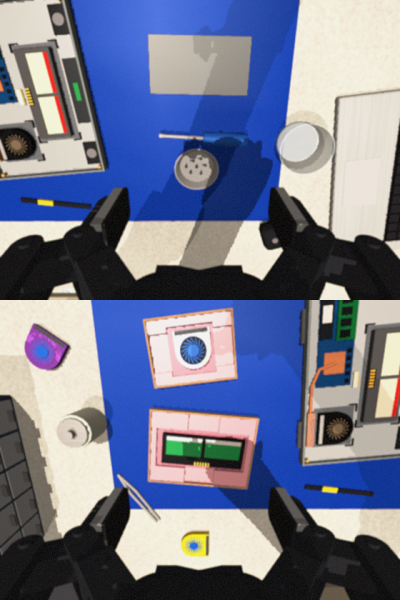

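View pics/w_lap.png

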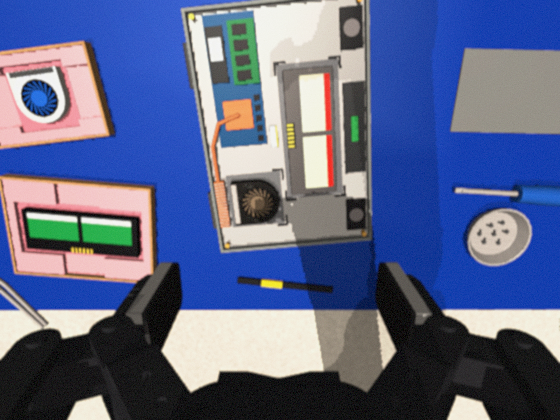

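Run:
```python
from h import *
def comp(mask,uv):
    n,l=cv2.connectedComponents(mask.astype(np.uint8)); return l==l[int(uv[1]),int(uv[0])]
H=lambda im:cv2.cvtColor(im,cv2.COLOR_BGR2HSV).astype(int)
def nonblue(h): return ~((h[...,0]>105)&(h[...,0]<125)&(h[...,1]>150))
# pad: grey
c,im=load("w_pad"); h=H(im); print("pad",rect(c,comp(nonblue(h),(280,90)),.003))
c,im=load("w_lap"); h=H(im); print("laptop rim z20",rect(c,comp(nonblue(h),(380,170))[:275] if 0 else np.where(np.arange(420)[:,None]<262,comp(nonblue(h)&(np.arange(420)[:,None]<262),(335,90)),0),.02))
dark=(h[...,2]<150)&nonblue(h)&(h[...,1]<90)
b=comp(dark,(291,90)); print("batbay/ribs",rect(c,b,.012),b.sum())
f=comp(dark,(262,185)); print("fanbay",rect(c,f,.012),f.sum())
lab=((h[...,2]>150)&(h[...,1]<110)); 
for p in ((312,100),(318,160)): print("label",rect(c,comp(lab,p),.021))
c,im=load("w_box"); h=H(im)
print("fanbox",rect(c,comp(nonblue(h),(215,75)),.016)); print("batbox",rect(c,comp(nonblue(h),(215,230)),.016))
bb=comp((h[...,2]<110)|((h[...,0]>40)&(h[...,0]<90)&(h[...,1]>120)),(280,190+20)); print("newbat",rect(c,bb,.019),bb.sum())
g=(h[...,0]>45)&(h[...,0]<85)&(h[...,1]>120)
print(g.sum(), [tuple(np.argwhere(g).mean(0))])
A=load("w_lap")[1][50:250,180:380]; B=load("w_box")[1][0:260,190:380]
cv2.imwrite("pics/cr2.png",np.hstack([cv2.resize(A,(450,450),interpolation=cv2.INTER_CUBIC),cv2.resize(B,(330,450),interpolation=cv2.INTER_CUBIC)]))
```

```text
pad (array([ 625.9892, -290.8427]), 171.4739227294922, 98.08236694335938, 88.66726684570312)
laptop rim z20 (array([576.7516,   2.5966]), 297.3927307128906, 208.7492218017578, 5.279312610626221)
batbay/ribs (array([574.6718,  -1.0057]), 297.77294921875, 204.53933715820312, 5.128883361816406) 14571
fanbay (array([574.6718,  -1.0057]), 297.77294921875, 204.53933715820312, 5.128883361816406) 14571
label (array([614.7683, -29.2758]), 66.08995819091797, 29.337495803833008, 4.666958808898926)
label (array([545.3129, -34.7078]), 66.93545532226562, 30.2672176361084, 2.4228272438049316)
fanbox (array([622.0136, 292.0107]), 142.7313995361328, 109.30721282958984, -83.48965787887573)
batbox (array([449.1892, 276.4252]), 195.09141540527344, 145.68601989746094, 84.85309600830078)
newbat (array([449.8052, 272.7896]), 147.98025512695312, 61.772186279296875, 84.45405578613281) 3981
3842 [(np.float64(185.43440916189485), np.float64(343.90786048932847))]
```

View pics/cr2.png

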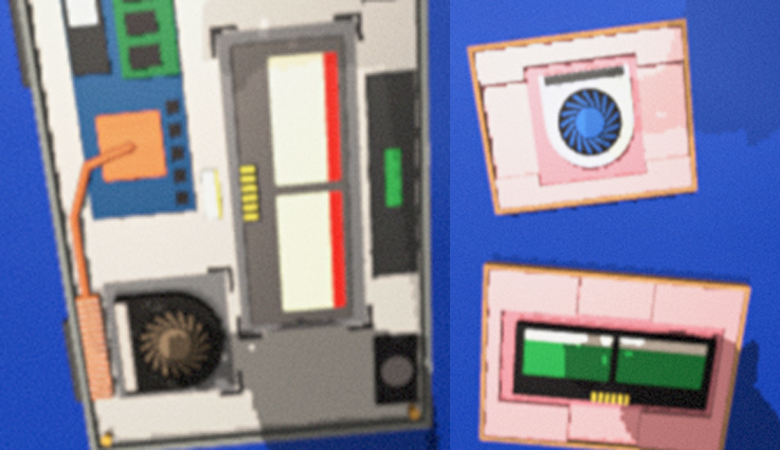

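Sizes check out: pad 171x98, laptop 297x209, cartons about 143x109 and 195x146. Now I'll cast the part and bay corners seen in the crop: bay ribs at (212,28), (360,14), (370,325), (243,335); fan and battery outlines as listed in the script.

Run:
```python
from h import *
cl,_=load("w_lap"); cb,_=load("w_box")
a=lambda p,z:cast(cl,np.array(p)/2.25+[180,50],z)[:,:2]*1000
b=lambda p,z:cast(cb,np.array(p)/[1.737,1.731]+[190,0],z)[:,:2]*1000
def info(n,P):
    e=np.diff(np.vstack([P,P[:1]]),axis=0); print(n,"c",P.mean(0),"sides",np.linalg.norm(e,axis=1),"ang",np.degrees(np.arctan2(e[:,1],e[:,0])))
info("bay ribs",a([(212,28),(360,14),(370,325),(243,335)],.013))
info("oldbat",a([(229,50),(338,38),(352,310),(246,323)],.021))
info("fanbay",a([(103,298),(232,268),(241,392),(111,395)],.013))
info("oldfan",a([(113,305),(170,291),(185,391),(122,393)],.021)); print(a([(224,338)],.021))
info("newbat",b([(517,322),(714,338),(710,409),(515,390)],.019))
info("batrec",b([(502,310),(724,329),(722,415),(500,400)],.014))
info("newfan edge",b([(540,70),(634,63)],.019)); print(b([(592,168)],.019))
info("fanrec",b([(528,68),(632,58),(644,176),(540,186)],.014))
```

```text
bay ribs c [580.3471 -31.    ] sides [ 75.4434 166.3306  73.2528 165.9659] ang [ -85.0987 -174.9158   94.5992    5.8412]
oldbat c [579.9928 -27.4933] sides [ 55.0469 143.2418  59.8432 144.8045] ang [ -84.2284 -174.2699   97.1891    3.8396]
fanbay c [492.01    38.8843] sides [75.3117 75.4164 77.0787 59.6748] ang [ -76.7316 -175.8327   91.2771    1.6538]
oldfan c [490.9357  52.1176] sides [33.0554 60.5013 36.6437 53.2702] ang [ -75.9635 -173.0608   91.8112    2.9619]
[[495.6072   8.6064]]
newbat c [449.4083 -64.1062] sides [147.9111  58.9748 153.3127  54.5114] ang [ -94.8948 -166.4698   83.9541    9.1936]
batrec c [448.2224 -66.6273] sides [167.9161  72.8379 175.626   72.941 ] ang [ -95.1158 -164.5066   85.7071    9.1276]
newfan edge c [653.9832   2.9077] sides [59.3102 59.3102] ang [-86.1479  93.8521]
[[591.5185 -14.6809]]
fanrec c [619.7205  -7.7726] sides [66.1233 78.1896 70.0306 77.6457] ang [ -84.9872 -160.0859   95.321    17.0559]
```

Request:
step_arm --commands '[85,0.093,-0.515,-0.385,0,0,0.028,85,0.093,-0.515,-0.385,0,0,0.028,85,0.093,-0.515,-0.385,0,0,0.028,85,0.093,-0.515,-0.385,0,0,0.028,85,0.093,-0.515,-0.385,0,0,0.028,85,0.093,-0.515,-0.385,0,0,0.028,85,0.093,-0.515,-0.385,0,0,0.028,85,0.093,-0.515,-0.385,0,0,0.028,85,0.093,-0.515,-0.385,0,0,0.028,85,0.093,-0.515,-0.385,0,0,0.028]'

```text
clock: 5.3
position: [0.5804, -0.0274, 0.0615]
ee_rot: [0.999, 0.045, 0.001, -0.0]
ft_force: [0.1, -1.1, 0.3]
grip_width: 0.99
grasp_force: 0.0
```

Run:
```python
from h import *
o=get_obs(); print(o['position'],R.from_quat(o['ee_rot']).as_matrix()[:2,0])
shot('wrist','w_g1'); 
cb,_=load("w_box")
b=lambda p,z:cast(cb,(np.array(p)-[450,0])/[1.737,1.731]+[190,0],z)[:,:2]*1000
def info(n,P):
    e=np.diff(np.vstack([P,P[:1]]),axis=0); print(n,"c",P.mean(0),"sides",np.linalg.norm(e,axis=1),"ang",np.degrees(np.arctan2(e[:,1],e[:,0])))
info("newbat",b([(517,322),(714,338),(710,409),(515,390)],.019))
info("batrec",b([(502,310),(724,329),(722,415),(500,400)],.014))
info("newfan edge",b([(540,70),(634,63)],.019)); print(b([(592,168)],.019))
info("fanrec",b([(528,68),(632,58),(644,176),(540,186)],.014))
```

```text
[ 0.5804 -0.0274  0.0615] [0.996  0.0898]
newbat c [450.1772 272.1068] sides [144.7982  57.2663 149.3638  53.8988] ang [ -94.9941 -179.8347   83.8017   -4.338 ]
batrec c [449.    273.481] sides [164.2313  70.1575 172.357   72.1412] ang [ -95.2245 -177.7403   85.6312   -4.405 ]
newfan edge c [654.5173 290.4757] sides [60.2091 60.2091] ang [-86.2094  93.7906]
[[592.1198 287.7375]]
fanrec c [620.2987 291.5538] sides [67.4399 74.0029 71.5104 74.3275] ang [ -85.0904 -172.8983   95.2048    3.9545]
```

View pics/w_g1.png

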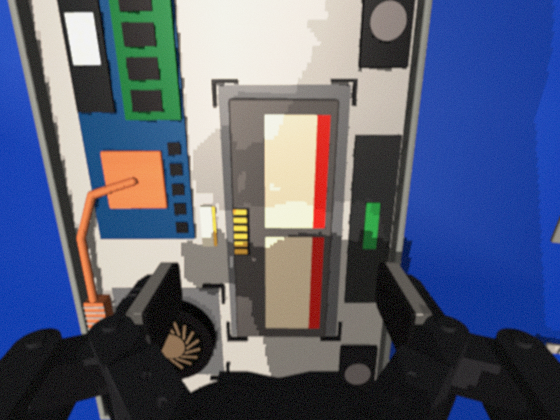

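The close view shows the battery at u 229–340, with the pinch centre line at about 278, so it is 3 mm off in −y. The ribs frame it at (213,80) to (356,80).

Run:
```python
from h import *
c,_=load("w_g1")
def info(n,P):
    P=P[:,:2]*1000; e=np.diff(np.vstack([P,P[:1]]),axis=0); print(n,"c",P.mean(0),"sides",np.linalg.norm(e,axis=1),"ang",np.degrees(np.arctan2(e[:,1],e[:,0])))
info("oldbat",cast(c,[(230,99),(338,98),(336,334),(230,336)],.021))
info("ribs",cast(c,[(213,80),(356,80),(340,341),(228,340)],.013))
```

```text
oldbat c [581.0729 -29.3761] sides [ 55.5323 146.979   68.7779 148.0136] ang [ -84.3932 -172.2913   96.3776    2.5672]
ribs c [580.0659 -30.0973] sides [ 75.5308 168.179   76.3226 167.3026] ang [ -84.9009 -174.5588   94.4434    5.1736]
```

Request:
step_arm --commands '[85,0,-0.005,-0.04,0,0,0,85,0,-0.005,-0.07,0,0,0,85,0,-0.005,-0.087,0,0,0,85,0,-0.005,-0.087,0,0,0,50,0,-0.005,-0.087,0,0,0,50,0,-0.005,-0.087,0,0,0,50,0,-0.005,-0.087,0,0,0,50,0,-0.005,-0.087,0,0,0,50,0,-0.005,-0.087,0,0,0,50,0,-0.005,-0.087,0,0,0]' --squeeze 40

```text
clock: 6.6
position: [0.5805, -0.032, 0.0092]
ee_rot: [0.999, 0.044, 0.001, 0.0]
ft_force: [-0.2, 0.9, 6.3]
grip_width: 0.662
grasp_force: 43.2
```

Request:
step_arm --commands '[50,0,0,0.08,0,0,0,50,0,0,0.19,0,0,0,50,0.076,-0.43,0.19,0,0,0.465,50,0.076,-0.43,0.19,0,0,0.465,50,0.076,-0.43,0.19,0,0,0.465,50,0.076,-0.43,0.19,0,0,0.465,50,0.076,-0.43,0.19,0,0,0.465,50,0.076,-0.43,0.19,0,0,0.465,50,0.076,-0.43,0.19,0,0,0.465,50,0.076,-0.43,0.19,0,0,0.465]'

```text
clock: 7.85
position: [0.6251, -0.2902, 0.1218]
ee_rot: [0.713, 0.701, -0.0, -0.0]
ft_force: [-0.2, -0.4, -1.7]
grip_width: 0.664
grasp_force: 44.3
```

Request:
step_arm --commands '[50,0,0,0,0,0,0,50,0,0,-0.05,0,0,0,50,0,0,-0.1,0,0,0,50,0,0,-0.14,0,0,0,50,0,0,-0.17,0,0,0,50,0,0,-0.18,0,0,0,50,0,0,-0.18,0,0,0,50,0,0,-0.18,0,0,0,50,0,0,-0.18,0,0,0,50,0,0,-0.18,0,0,0]'

```text
clock: 9.1
position: [0.6256, -0.2903, 0.0146]
ee_rot: [0.715, 0.699, 0.0, 0.0]
ft_force: [0.7, -0.3, -1.7]
grip_width: 0.666
grasp_force: 44.2
```

Run:
```python
from h import *
o=get_obs(); m=R.from_quat(o['ee_rot']).as_matrix(); print(o['position'],np.degrees(np.arctan2(m[1,0],m[0,0])),o['joint_pos'],o['ft_force'])
c,t=shot('top','t1'); c2,s=shot('side','s1')
cv2.imwrite("pics/v1.png",np.hstack([cv2.resize(t[90:260,370:520],(450,510)),cv2.resize(s[90:190,190:280],None,fx=3.8,fy=5.1)]))
```

```text
[ 0.6256 -0.2903  0.0146] 88.70910708463944 [ 0.7633  0.7274 -0.5748  1.4493  0.4205  1.0883  0.0858] [ 0.7071 -0.2984 -1.6741]
```

View pics/v1.png

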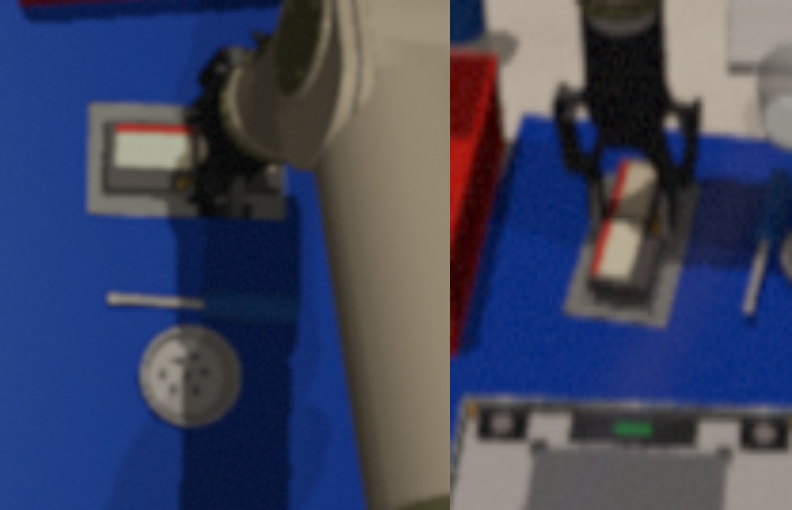

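The battery hangs squarely over the pad, about 12 mm up. I'll lower it, release it and rise.

Request:
step_arm --commands '[50,0,0,-0.01,0,0,0,50,0,0,-0.017,0,0,0,50,0,0,-0.02,0,0,0,50,0,0,-0.0205,0,0,0,62,0,0,-0.0205,0,0,0,85,0,0,-0.0205,0,0,0,85,0,0,-0.0205,0,0,0,85,0,0,-0.0205,0,0,0,85,0,0,0.07,0,0,0,85,0,0,0.17,0,0,0]'

```text
clock: 10.45
position: [0.6247, -0.2899, 0.1166]
ee_rot: [0.715, 0.699, -0.0, -0.001]
ft_force: [0.4, -0.1, 0.6]
grip_width: 0.993
grasp_force: 0.0
```

Request:
step_arm --commands '[85,-0.291,0.938,-0.02,0,0,-0.023,85,-0.291,0.938,-0.02,0,0,-0.023,85,-0.291,0.938,-0.02,0,0,-0.023,85,-0.291,0.938,-0.02,0,0,-0.023,85,-0.291,0.938,-0.02,0,0,-0.023,85,-0.291,0.938,-0.02,0,0,-0.023,85,-0.291,0.938,-0.02,0,0,-0.023,85,-0.291,0.938,-0.02,0,0,-0.023,85,-0.291,0.938,-0.02,0,0,-0.023,85,-0.291,0.938,-0.02,0,0,-0.023]'

```text
clock: 11.7
position: [0.4488, 0.2765, 0.1046]
ee_rot: [0.738, 0.675, 0.001, -0.0]
ft_force: [0.7, -0.6, -0.2]
grip_width: 0.996
grasp_force: 0.0
```

Run:
```python
from h import *
o=get_obs(); m=R.from_quat(o['ee_rot']).as_matrix(); print(o['position'],np.degrees(np.arctan2(m[1,0],m[0,0])))
shot('wrist','w_g2')
c,t=load('w_g2'); h=cv2.cvtColor(t,cv2.COLOR_BGR2HSV)
g=((h[...,0]>45)&(h[...,0]<85)&(h[...,1]>120)).astype(np.uint8)
print("green+",rect(c,cv2.morphologyEx(g,cv2.MORPH_CLOSE,np.ones((9,9))),.019))
```

```text
[0.4488 0.2765 0.1046] 84.84832307011973
green+ (array([442.7567, 273.5175]), 134.9777374267578, 43.80137252807617, 84.44768524169922)
```

View pics/w_g2.png

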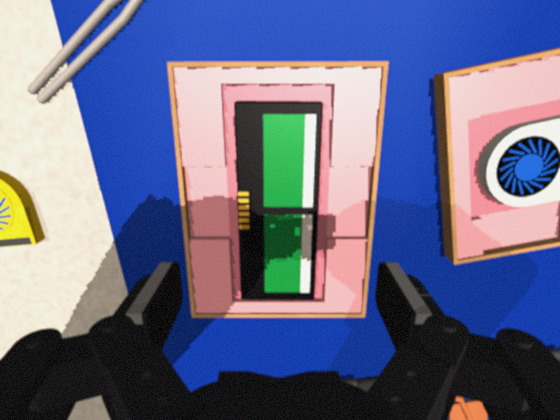

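Run:
```python
from h import *
c,_=load("w_g2")
def info(n,P):
    P=P[:,:2]*1000; e=np.diff(np.vstack([P,P[:1]]),axis=0); print(n,"c",P.mean(0),"sides",np.linalg.norm(e,axis=1),"ang",np.degrees(np.arctan2(e[:,1],e[:,0])))
info("newbat",cast(c,[(236,101),(322,103),(313,300),(240,298)],.019))
info("carton",cast(c,[(168,62),(388,62),(366,317),(192,317)],.016))
```

```text
newbat c [447.9355 274.0497] sides [ 55.336  148.043   56.8575 147.4807] ang [ -6.4865 -95.6317 172.9618  83.7814]
carton c [448.8052 276.5711] sides [138.5017 190.8488 139.9373 190.8265] ang [ -5.2023 -94.7676 174.7908  84.8014]
```

Carton comes out at 191x139 mm (true size 192x140), centre (449,277), yaw 84.8°. The new battery is centred at about (448,274), within tolerance, so I'll grasp it.

Request:
step_arm --commands '[85,0,-0.0035,-0.08,0,0,0,85,0,-0.0035,-0.13,0,0,0,85,0,-0.0035,-0.16,0,0,0,85,0,-0.0035,-0.162,0,0,0,50,0,-0.0035,-0.162,0,0,0,50,0,-0.0035,-0.162,0,0,0,50,0,-0.0035,-0.162,0,0,0,50,0,-0.0035,-0.162,0,0,0,50,0,-0.0035,-0.162,0,0,0,50,0,-0.0035,-0.162,0,0,0]'

```text
clock: 13.0
position: [0.4516, 0.2711, 0.0084]
ee_rot: [0.74, 0.673, 0.001, 0.0]
ft_force: [-2.6, -0.4, 6.1]
grip_width: 0.659
grasp_force: 41.9
```

Request:
step_arm --commands '[50,0,0,0.08,0,0,0,50,0,0,0.19,0,0,0,50,0.211,-0.503,0.19,0,0,-0.442,50,0.211,-0.503,0.19,0,0,-0.442,50,0.211,-0.503,0.19,0,0,-0.442,50,0.211,-0.503,0.19,0,0,-0.442,50,0.211,-0.503,0.19,0,0,-0.442,50,0.211,-0.503,0.19,0,0,-0.442,50,0.211,-0.503,0.19,0,0,-0.442,50,0.211,-0.503,0.19,0,0,-0.442]'

```text
clock: 14.25
position: [0.5776, -0.0313, 0.1217]
ee_rot: [0.999, 0.042, 0.0, -0.0]
ft_force: [0.1, -0.5, 0.2]
grip_width: 0.661
grasp_force: 44.7
```

Request:
step_arm --commands '[50,0,0,0,0,0,0,50,0,0,-0.05,0,0,0,50,0,0,-0.1,0,0,0,50,0,0,-0.13,0,0,0,50,0,0,-0.14,0,0,0,50,0,0,-0.145,0,0,0,50,0,0,-0.145,0,0,0,50,0,0,-0.145,0,0,0,50,0,0,-0.145,0,0,0,50,0,0,-0.145,0,0,0]'

```text
clock: 15.5
position: [0.5775, -0.0312, 0.0341]
ee_rot: [0.999, 0.044, 0.0, 0.0]
ft_force: [-0.0, -0.0, -1.0]
grip_width: 0.661
grasp_force: 44.6
```

Run:
```python
from h import *
o=get_obs(); m=R.from_quat(o['ee_rot']).as_matrix(); print(o['position'],np.degrees(np.arctan2(m[1,0],m[0,0])),o['joint_pos'])
shot('wrist','w_p2')
```

```text
[ 0.5775 -0.0312  0.0341] 5.020246985571518 [ 0.3746  0.4682 -0.4872  1.7655  0.259   0.9715 -1.6986]
```

View pics/w_p2.png

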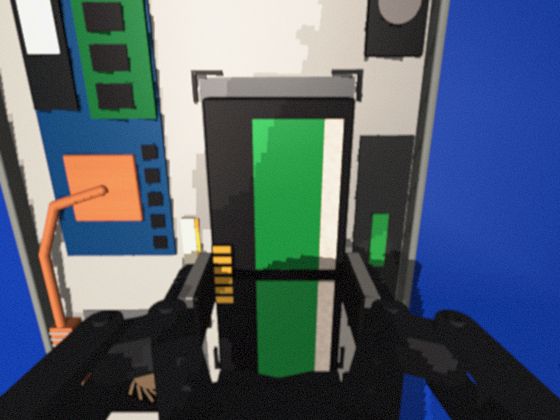

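Held level over the bay; far edge at v=98, ribs at (192,71) and (362,71). Casting these to check centring.

Run:
```python
from h import *
c,_=load("w_p2"); 
a=np.radians(5.1); M=np.array([[np.cos(a),np.sin(a)],[-np.sin(a),np.cos(a)]])
f=lambda p,z:(M@(cast(c,p,z)[:,:2]*1000-[580.2,-30.5]).T).T
print("bat far corners (75,+-29)",f([(204,98),(356,98)],.0447)); print("rib outer far corners",f([(192,71),(362,71)],.013))
```

```text
bat far corners (75,+-29) [[ 73.3204  27.7354]
 [ 73.1905 -28.4567]]
rib outer far corners [[ 83.9473  38.9191]
 [ 83.7759 -37.3082]]
```

Request:
step_arm --commands '[50,0.002,0.001,-0.015,0,0,0,50,0.002,0.001,-0.028,0,0,0,50,0.002,0.001,-0.036,0,0,0,50,0.002,0.001,-0.0388,0,0,0,50,0.002,0.001,-0.0388,0,0,0,62,0.002,0.001,-0.0388,0,0,0,85,0.002,0.001,-0.0388,0,0,0,85,0.002,0.001,-0.0388,0,0,0,85,0.002,0.001,-0.0388,0,0,0,85,0.002,0.001,0.07,0,0,0]'

```text
clock: 16.8
position: [0.5753, -0.0308, 0.0697]
ee_rot: [0.999, 0.044, -0.004, -0.001]
ft_force: [1.6, 0.1, 1.4]
grip_width: 0.992
grasp_force: 0.0
```

Request:
step_arm --commands '[85,0,0,0.1,0,0,0,85,0.078,-0.43,0.1,0,0,0.466,85,0.078,-0.43,0.1,0,0,0.466,85,0.078,-0.43,0.1,0,0,0.466,85,0.078,-0.43,0.1,0,0,0.466,85,0.078,-0.43,0.1,0,0,0.466,85,0.078,-0.43,0.1,0,0,0.466,85,0.078,-0.43,0.1,0,0,0.466,85,0.078,-0.43,0.1,0,0,0.466,85,0.078,-0.43,0.1,0,0,0.466]'

```text
clock: 18.05
position: [0.6253, -0.2887, 0.133]
ee_rot: [0.714, 0.7, 0.0, -0.0]
ft_force: [0.4, -0.2, 0.1]
grip_width: 0.995
grasp_force: 0.0
```

Run:
```python
from h import *
o=get_obs(); m=R.from_quat(o['ee_rot']).as_matrix(); print(o['position'],np.degrees(np.arctan2(m[1,0],m[0,0])))
c,w=shot('wrist','w_g3'); c2,t=shot('top','t3')
cv2.imwrite("pics/v3.png",np.hstack([cv2.resize(w,(480,360)),cv2.resize(t[95:215,270:376],(318,360))]))
```

```text
[ 0.6253 -0.2887  0.133 ] 88.83444387266749
```

View pics/v3.png

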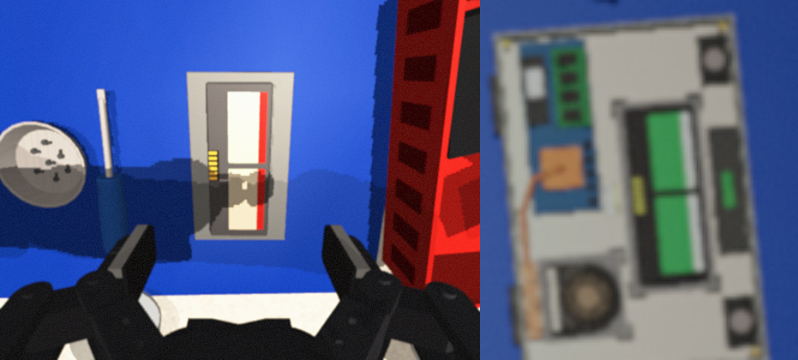

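The new battery is in its bay and the old one lies on the pad. I'll pick the old one up again and carry it to the battery box.

Request:
step_arm --commands '[85,0,-0.003,-0.09,0,0,0,85,0,-0.003,-0.17,0,0,0,85,0,-0.003,-0.21,0,0,0,85,0,-0.003,-0.217,0,0,0,50,0,-0.003,-0.217,0,0,0,50,0,-0.003,-0.217,0,0,0,50,0,-0.003,-0.217,0,0,0,50,0,-0.003,-0.217,0,0,0,50,0,-0.003,-0.217,0,0,0,50,0,-0.003,-0.217,0,0,0]'

```text
clock: 19.4
position: [0.6269, -0.2909, 0.0055]
ee_rot: [0.714, 0.7, 0.001, 0.002]
ft_force: [-0.4, 0.1, 7.6]
grip_width: 0.66
grasp_force: 42.8
```

Request:
step_arm --commands '[50,0,0,0.08,0,0,0,50,0,0,0.19,0,0,0,50,-0.296,0.945,0.19,0,0,-0.022,50,-0.296,0.945,0.19,0,0,-0.022,50,-0.296,0.945,0.19,0,0,-0.022,50,-0.296,0.945,0.19,0,0,-0.022,50,-0.296,0.945,0.19,0,0,-0.022,50,-0.296,0.945,0.19,0,0,-0.022,50,-0.296,0.945,0.19,0,0,-0.022,50,-0.296,0.945,0.19,0,0,-0.022]'

```text
clock: 20.65
position: [0.4755, 0.1884, 0.1174]
ee_rot: [0.738, 0.675, 0.001, 0.001]
ft_force: [1.0, 0.2, -2.3]
grip_width: 0.658
grasp_force: 43.8
```

Run:
```python
from h import *
o=get_obs(); m=R.from_quat(o['ee_rot']).as_matrix(); print(o['position'],np.degrees(np.arctan2(m[1,0],m[0,0])),o['grip_width'])
```

```text
[0.4755 0.1884 0.1174] 84.9127672662121 0.6576698908593648
```

Request:
step_arm --commands '[50,-0.043,0.146,0,0,0,0,50,-0.043,0.146,0,0,0,0,50,-0.043,0.146,-0.05,0,0,0,50,-0.043,0.146,-0.1,0,0,0,50,-0.043,0.146,-0.125,0,0,0,50,-0.043,0.146,-0.13,0,0,0,50,-0.043,0.146,-0.13,0,0,0,50,-0.043,0.146,-0.13,0,0,0,50,-0.043,0.146,-0.13,0,0,0,50,-0.043,0.146,-0.13,0,0,0]'

```text
clock: 21.9
position: [0.4503, 0.2744, 0.0387]
ee_rot: [0.738, 0.675, 0.0, 0.0]
ft_force: [-0.1, 0.3, -1.7]
grip_width: 0.658
grasp_force: 43.8
```

Run:
```python
from h import *
o=get_obs(); m=R.from_quat(o['ee_rot']).as_matrix(); print(o['position'],np.degrees(np.arctan2(m[1,0],m[0,0])),o['ft_force'])
c,w=shot('wrist','w_p3')
```

```text
[0.4503 0.2744 0.0387] 84.93324641916978 [-0.0769  0.3158 -1.7466]
```

View pics/w_p3.png

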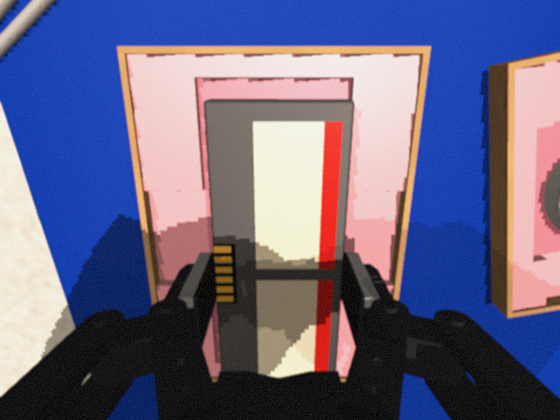

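Battery held over the recess: far edge (206,100)-(354,100), recess edge (196,78)-(351,78), carton edge (118,46)-(431,46).

Run:
```python
from h import *
c,_=load("w_p3"); 
a=np.radians(84.8); M=np.array([[np.cos(a),np.sin(a)],[-np.sin(a),np.cos(a)]])
f=lambda p,z:(M@(cast(c,p,z)[:,:2]*1000-[449,276.5]).T).T
print("bat",f([(206,100),(354,100)],.047)); print("rec(83,37)",f([(196,78),(351,78)],.014)); print("carton(96,70)",f([(118,46),(431,46)],.016))
```

```text
bat [[ 73.9587  26.056 ]
 [ 74.0379 -29.7045]]
rec(83,37) [[ 82.4402  36.7648]
 [ 82.5433 -34.6905]]
carton(96,70) [[ 95.7275  69.8736]
 [ 95.932  -68.8383]]
```

Request:
step_arm --commands '[50,-0.003,0.002,-0.015,0,0,0,50,-0.003,0.002,-0.03,0,0,0,50,-0.003,0.002,-0.042,0,0,0,50,-0.003,0.002,-0.0465,0,0,0,50,-0.003,0.002,-0.0467,0,0,0,62,-0.003,0.002,-0.0467,0,0,0,85,-0.003,0.002,-0.0467,0,0,0,85,-0.003,0.002,-0.0467,0,0,0,85,-0.003,0.002,-0.0467,0,0,0,85,-0.003,0.002,0.06,0,0,0]'

```text
clock: 23.2
position: [0.4461, 0.2738, 0.0702]
ee_rot: [0.738, 0.675, -0.004, -0.001]
ft_force: [1.4, -0.0, 0.8]
grip_width: 0.993
grasp_force: 0.0
```

Request:
step_arm --commands '[85,0,0,0.08,0,0,0,85,0.077,-0.39,0.15,0,0,0.057,85,0.077,-0.39,0.15,0,0,0.057,85,0.077,-0.39,0.15,0,0,0.057,85,0.077,-0.39,0.15,0,0,0.057,85,0.077,-0.39,0.15,0,0,0.057,85,0.077,-0.39,0.15,0,0,0.057,85,0.077,-0.39,0.15,0,0,0.057,85,0.077,-0.39,0.15,0,0,0.057,85,0.077,-0.39,0.15,0,0,0.057]'

```text
clock: 24.45
position: [0.4944, 0.0422, 0.1628]
ee_rot: [0.674, 0.739, 0.0, -0.0]
ft_force: [-0.5, -0.3, 0.1]
grip_width: 0.994
grasp_force: 0.0
```

Run:
```python
from h import *
o=get_obs(); m=R.from_quat(o['ee_rot']).as_matrix(); print(o['position'],np.degrees(np.arctan2(m[1,0],m[0,0])),o['joint_pos'])
c,w=shot('wrist','w_g4')
uv=[]
K,T=c; Ti=np.linalg.inv(T)
for p in ((.485,.068,.02),(.495,.008,.02)):
    q=Ti@np.r_[p,1]; q=K@q[:3]; uv.append(q[:2]/q[2])
print(uv)
u,v=np.mean(uv,axis=0).astype(int); x0=max(u-100,0); y0=max(v-75,0)
print(x0,y0)
a=cv2.resize(w[y0:y0+150,x0:x0+200],(600,450),interpolation=cv2.INTER_CUBIC)
# carry the fan-box view (new fan) along in the same picture
b=load("w_box")[1][15:115,195:335]
b=cv2.resize(b,(200,143)); a=np.hstack([a,np.vstack([b,np.zeros((450-143,200,3),np.uint8)])]); cv2.imwrite("pics/v4.png",a)
```

```text
[0.4944 0.0422 0.1628] 95.27692106719779 [ 0.6543  0.2002 -0.905   1.8457  0.17    1.1765 -0.2146]
[array([270.2134, 153.927 ]), array([275.7178, 220.7171])]
172 112
```

View pics/v4.png

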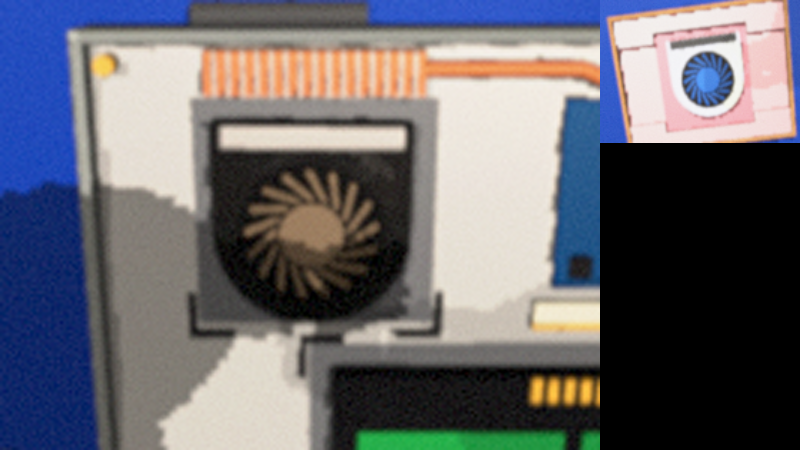

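Old fan: left 211, right 412, outlet v=120, back v=318. Bay: left 193, right 437, fin edge v=98, ribs to v=335. The new fan's outlet strip is on its +x side.

Run:
```python
from h import *
c,_=load("w_g4")
f=lambda p,z:cast(c,np.array(p)/3+[172,112],z)[:,:2]*1000
fan=f([(211,122),(412,120),(413,220),(212,220),(310,320)],.021); print("fan L R Rm Lm back\n",fan)
print("widths",np.linalg.norm(fan[0]-fan[1]),np.linalg.norm(fan[2]-fan[3]),"len",np.linalg.norm(fan[4]-(fan[0]+fan[1])/2))
bay=f([(193,100),(437,98)],.02); print("fin-edge corners",bay)
back=f([(190,335),(440,333)],.013); print("rib back corners",back)
d=back[1]-back[0]; print("w",np.linalg.norm(d),"yaw",np.degrees(np.arctan2(d[1],d[0])))
b=f([(312,99)],.02); print("fin edge mid",b)
# new fan from w_box, z .019: white case edge points in crop2 px -> earlier
```

```text
fan L R Rm Lm back
 [[461.6027  67.1241]
 [517.5624  72.8132]
 [521.3229  43.9409]
 [463.547   38.6497]
 [494.4546  10.3394]]
widths 56.24808297039544 58.017693090529704 len 59.82791134201739
fin-edge corners [[456.152   72.6534]
 [523.873   79.413 ]]
rib back corners [[458.2849  -1.1592]
 [534.898    6.5287]]
w 76.99789657926881 yaw 5.7303370823924435
fin edge mid [[489.1913  75.9581]]
```

Request:
step_arm --commands '[85,-0.004,0.015,-0.08,0,0,0,85,-0.004,0.015,-0.17,0,0,0,85,-0.004,0.015,-0.23,0,0,0,85,-0.004,0.015,-0.252,0,0,0,85,-0.004,0.015,-0.255,0,0,0,50,-0.004,0.015,-0.255,0,0,0,50,-0.004,0.015,-0.255,0,0,0,50,-0.004,0.015,-0.255,0,0,0,50,-0.004,0.015,-0.255,0,0,0,50,-0.004,0.015,-0.255,0,0,0]'

```text
clock: 25.75
position: [0.4932, 0.0505, 0.0115]
ee_rot: [0.674, 0.738, 0.001, 0.001]
ft_force: [-0.7, -0.3, 7.1]
grip_width: 0.66
grasp_force: 41.3
```

Request:
step_arm --commands '[50,0,0,0.08,0,0,0,50,0,0,0.19,0,0,0,50,0.223,-0.551,0.19,0,0,-0.036,50,0.223,-0.551,0.19,0,0,-0.036,50,0.223,-0.551,0.19,0,0,-0.036,50,0.223,-0.551,0.19,0,0,-0.036,50,0.223,-0.551,0.19,0,0,-0.036,50,0.223,-0.551,0.19,0,0,-0.036,50,0.223,-0.551,0.19,0,0,-0.036,50,0.223,-0.551,0.19,0,0,-0.036]'

```text
clock: 27.0
position: [0.626, -0.2793, 0.1244]
ee_rot: [0.715, 0.699, 0.0, -0.0]
ft_force: [-0.3, 0.6, 0.3]
grip_width: 0.66
grasp_force: 44.0
```

Request:
step_arm --commands '[50,0,0,-0.05,0,0,0,50,0,0,-0.1,0,0,0,50,0,0,-0.14,0,0,0,50,0,0,-0.17,0,0,0,50,0,0,-0.18,0,0,0,50,0,0,-0.18,0,0,0,50,0,0,-0.18,0,0,0,50,0,0,-0.18,0,0,0,50,0,0,-0.18,0,0,0,50,0,0,-0.18,0,0,0]'

```text
clock: 28.25
position: [0.626, -0.2801, 0.016]
ee_rot: [0.715, 0.699, 0.0, 0.0]
ft_force: [0.0, -0.1, -0.7]
grip_width: 0.661
grasp_force: 44.0
```

Request:
step_arm --commands '[50,0,0,-0.008,0,0,0,50,0,0,-0.015,0,0,0,50,0,0,-0.0185,0,0,0,50,0,0,-0.0188,0,0,0,50,0,0,-0.0188,0,0,0,62,0,0,-0.0188,0,0,0,85,0,0,-0.0188,0,0,0,85,0,0,-0.0188,0,0,0,85,0,0,-0.0188,0,0,0,85,0,0,0.06,0,0,0]'

```text
clock: 29.5
position: [0.6234, -0.2794, 0.0486]
ee_rot: [0.715, 0.699, -0.001, -0.003]
ft_force: [1.0, -0.8, 1.5]
grip_width: 0.995
grasp_force: 0.0
```

Request:
step_arm --commands '[85,0,0.05,0.1,0,0,0,85,0,0.95,0.2,0,0,-0.456,85,0,0.95,0.2,0,0,-0.456,85,0,0.95,0.2,0,0,-0.456,85,0,0.95,0.2,0,0,-0.456,85,0,0.95,0.2,0,0,-0.456,85,0,0.95,0.2,0,0,-0.456,85,0,0.95,0.2,0,0,-0.456,85,0,0.95,0.2,0,0,-0.456,85,0,0.95,0.2,0,0,-0.456]'

```text
clock: 30.75
position: [0.6251, 0.2933, 0.1724]
ee_rot: [0.998, 0.058, 0.0, -0.0]
ft_force: [0.1, -0.1, 0.5]
grip_width: 0.993
grasp_force: 0.0
```

Run:
```python
from h import *
o=get_obs(); m=R.from_quat(o['ee_rot']).as_matrix(); print(o['position'],np.degrees(np.arctan2(m[1,0],m[0,0])),o['joint_pos'])
# new fan & box from the earlier wide view
c,im=load("w_box"); h=cv2.cvtColor(im,cv2.COLOR_BGR2HSV)
blue=((h[...,0]>100)&(h[...,0]<120)&(h[...,1]>90)).astype(np.uint8)
n,l,st,ce=cv2.connectedComponentsWithStats(blue); 
for i in range(1,n):
    if st[i,4]>100: print(st[i],ce[i],cast(c,ce[i],.019)[0]*1000)
```

```text
[0.6251 0.2933 0.1724] 6.654284936238175 [-0.1252  0.5719 -0.5667  1.3168  0.3028  1.3373 -2.1431]
[  128     0   432   293 58609] [317.6202 152.0616] [527.3155 232.0197  19.    ]
[ 442    0   54  122 2330] [467.0262  76.5352] [614.2383  63.6824  19.    ]
[253  52  35  37 874] [270.1133  70.3318] [621.3382 289.3672  19.    ]
[ 46  63  26  20 262] [58.416  72.2672] [619.734 530.956  19.   ]
[178 272  20  21 207] [185.4976 284.256 ] [341.63   410.1989  19.    ]
```

Run:
```python
from h import *
c,im=shot("wrist","w_g5"); h=cv2.cvtColor(im,cv2.COLOR_BGR2HSV).astype(int)
K,T=c; q=np.linalg.inv(T)@np.array([.621,.289,.019,1]); q=K@q[:3]; u0=(q[:2]/q[2]); print("expected wheel px",u0)
mat=(h[...,0]>105)&(h[...,0]<125)&(h[...,1]>150)
n,l,st,ce=cv2.connectedComponentsWithStats((~mat).astype(np.uint8))
lab=l[int(u0[1]),int(u0[0])+45]; print("carton comp",st[lab]); print("carton",rect(c,l==lab,.016))
sub=(l==lab); sub=cv2.morphologyEx(sub.astype(np.uint8),cv2.MORPH_CLOSE,np.ones((61,61)))>0
wh=sub&(h[...,1]<28)&(h[...,2]>150)
wb=sub&(h[...,0]>100)&(h[...,0]<120)&(h[...,1]>90)
n2,l2,s2,c2=cv2.connectedComponentsWithStats((wh).astype(np.uint8)); 
for i in np.argsort(-s2[1:,4])[:3]+1: print("white",s2[i],rect(c,l2==i,.019))
n2,l2,s2,c2=cv2.connectedComponentsWithStats(wb.astype(np.uint8)); i=np.argmax(s2[1:,4])+1; print("wheel",s2[i],c2[i],cast(c,c2[i],.019)*1000)
u,v=map(int,u0)
for dv in range(-60,70,4): print(v+dv,h[v+dv,u].tolist(),end=" ")
print()
for du in range(-60,64,4): print(u+du,h[v-22,u+du].tolist(),end=" ")
```

```text
expected wheel px [283.6422 185.1289]
carton comp [  199   121   164   117 16963]
carton (array([622.5493, 292.2543]), 141.84234619140625, 108.86959075927734, -83.39659547805786)
white [ 250  149   66   65 1726] (array([623.834 , 290.1633]), 59.56261444091797, 58.114540100097656, 6.603610038757324)
white [ 206  128   61   54 1523] (array([643.363 , 333.3342]), 52.0974235534668, 46.918128967285156, -83.39654350280762)
white [271 128  37  11 230] (array([667.7113, 290.0266]), 30.91749382019043, 8.505101203918457, -83.3964614868164)
wheel [ 261  163   45   43 1341] [283.079  184.3572] [[621.6591 289.5904  19.    ]]
125 [14, 137, 217] 129 [1, 23, 245] 133 [0, 24, 243] 137 [3, 25, 244] 141 [178, 82, 228] 145 [178, 87, 242] 149 [30, 2, 118] 153 [20, 8, 94] 157 [129, 8, 229] 161 [90, 1, 209] 165 [109, 187, 188] 169 [109, 181, 151] 173 [109, 175, 141] 177 [107, 189, 236] 181 [108, 194, 235] 185 [107, 194, 234] 189 [108, 204, 233] 193 [107, 204, 231] 197 [108, 205, 183] 201 [109, 170, 84] 205 [12, 33, 39] 209 [15, 2, 247] 213 [5, 12, 243] 217 [179, 105, 141] 221 [0, 95, 178] 225 [0, 93, 191] 229 [0, 95, 188] 233 [14, 143, 130] 237 [116, 166, 103] 241 [112, 192, 110] 245 [112, 207, 106] 249 [113, 197, 109] 253 [112, 213, 103] 
223 [1, 26, 244] 227 [0, 25, 244] 231 [2, 26, 244] 235 [2, 28, 244] 239 [2, 30, 244] 243 [177, 73, 244] 247 [177, 72, 245] 251 [140, 3, 245] 255 [128, 4, 247] 259 [120, 3, 246] 263 [120, 3, 246] 267 [120, 3, 247] 271 [120, 3, 247] 275 [160, 5, 158] 279 [15, 14, 71] 283 [115, 83, 77] 287 [173, 14, 75] 291 [120, 2, 148] 295 [120, 4, 246] 299 [130, 3, 247] 303 [120, 2, 246] 307 [120, 1, 245] 311 [0, 0, 244] 315 [0, 6, 241] 319 [178, 81, 245] 323 [2, 38, 244] 327 [0, 35, 245] 331 [2, 41, 243] 335 [1, 42, 244] 339 [1, 42, 242] 343 [0, 42, 244]
```

New fan: 60x58 mm rectangle, centre (623.8,290.2), yaw 6.6°, with the dark outlet strip on its +x side. Carton centre is (622.5,292.3). I'll grasp 10 mm ahead of the fan's centre.

Request:
step_arm --commands '[85,0.014,-0.003,-0.09,0,0,0,85,0.014,-0.003,-0.18,0,0,0,85,0.014,-0.003,-0.24,0,0,0,85,0.014,-0.003,-0.27,0,0,0,85,0.014,-0.003,-0.272,0,0,0,50,0.014,-0.003,-0.272,0,0,0,50,0.014,-0.003,-0.272,0,0,0,50,0.014,-0.003,-0.272,0,0,0,50,0.014,-0.003,-0.272,0,0,0,50,0.014,-0.003,-0.272,0,0,0]'

```text
clock: 32.05
position: [0.6355, 0.2888, 0.011]
ee_rot: [0.998, 0.058, 0.002, -0.001]
ft_force: [-0.8, -0.9, 5.9]
grip_width: 0.655
grasp_force: 42.3
```

Request:
step_arm --commands '[50,0,0,0.1,0,0,0,50,-0.239,-0.396,0.19,0,0,0.492,50,-0.239,-0.396,0.19,0,0,0.492,50,-0.239,-0.396,0.19,0,0,0.492,50,-0.239,-0.396,0.19,0,0,0.492,50,-0.239,-0.396,0.19,0,0,0.492,50,-0.239,-0.396,0.19,0,0,0.492,50,-0.239,-0.396,0.19,0,0,0.492,50,-0.239,-0.396,0.19,0,0,0.492,50,-0.239,-0.396,0.19,0,0,0.492]'

```text
clock: 33.3
position: [0.4913, 0.0505, 0.1236]
ee_rot: [0.673, 0.74, 0.0, 0.001]
ft_force: [0.5, 0.4, 0.2]
grip_width: 0.656
grasp_force: 43.2
```

Request:
step_arm --commands '[50,0,0,-0.05,0,0,0,50,0,0,-0.1,0,0,0,50,0,0,-0.13,0,0,0,50,0,0,-0.14,0,0,0,50,0,0,-0.145,0,0,0,50,0,0,-0.145,0,0,0,50,0,0,-0.145,0,0,0,50,0,0,-0.145,0,0,0,50,0,0,-0.145,0,0,0,50,0,0,-0.145,0,0,0]'

```text
clock: 34.55
position: [0.491, 0.0505, 0.0357]
ee_rot: [0.674, 0.738, 0.0, 0.0]
ft_force: [-0.5, 0.6, -0.5]
grip_width: 0.657
grasp_force: 43.2
```

Run:
```python
from h import *
o=get_obs(); m=R.from_quat(o['ee_rot']).as_matrix(); print(o['position'],np.degrees(np.arctan2(m[1,0],m[0,0])),o['ft_force'],o['joint_pos'])
c,im=shot("wrist","w_p5"); h=cv2.cvtColor(im,cv2.COLOR_BGR2HSV).astype(int)
zt=o['position'][2]+.008
K,T=c
def px(p): q=K@(np.linalg.inv(T)@np.r_[p,1])[:3]; return q[:2]/q[2]
yy=np.array([-np.sin(np.radians(5.2)),np.cos(np.radians(5.2))])
O=np.array([.490,.0702]); print("fin edge px expected",px(np.r_[O+.006*yy,.02]),"fan outlet expected",px(np.r_[O,zt]))
u=int(px(np.r_[O,zt])[0])
for v in range(100,260,4): print(v,h[v,u+6].tolist(),end=" ")
```

```text
[0.491  0.0505 0.0357] 95.19877163847171 [-0.4644  0.6273 -0.539 ] [ 0.5168  0.3711 -0.803   1.9702  0.3305  0.9341 -0.3614]
fin edge px expected [280.0785 204.8174] fan outlet expected [280.3196 236.3632]
100 [112, 205, 221] 104 [112, 207, 219] 108 [112, 213, 219] 112 [112, 203, 222] 116 [112, 209, 221] 120 [112, 213, 220] 124 [112, 207, 220] 128 [112, 212, 221] 132 [112, 208, 222] 136 [112, 208, 221] 140 [112, 199, 222] 144 [112, 211, 220] 148 [117, 94, 106] 152 [15, 5, 105] 156 [23, 18, 125] 160 [15, 16, 97] 164 [13, 23, 76] 168 [23, 17, 191] 172 [28, 16, 190] 176 [11, 177, 117] 180 [14, 139, 255] 184 [14, 140, 254] 188 [13, 150, 253] 192 [13, 152, 252] 196 [10, 152, 244] 200 [9, 159, 226] 204 [16, 18, 159] 208 [15, 3, 153] 212 [5, 10, 153] 216 [23, 11, 97] 220 [0, 0, 73] 224 [120, 4, 64] 228 [0, 23, 79] 232 [60, 170, 6] 236 [19, 26, 138] 240 [17, 18, 128] 244 [20, 14, 111] 248 [13, 21, 111] 252 [150, 1, 252] 256 [19, 30, 227]
```

The fin edge at v≈203 and the outlet edge at v≈234 agree with the expected 205 and 236, within about 1 mm. Lowering.

Request:
step_arm --commands '[50,0.002,-0.001,-0.015,0,0,0,50,0.002,-0.001,-0.027,0,0,0,50,0.002,-0.001,-0.035,0,0,0,50,0.002,-0.001,-0.037,0,0,0,50,0.002,-0.001,-0.0372,0,0,0,62,0.002,-0.001,-0.0372,0,0,0,85,0.002,-0.001,-0.0372,0,0,0,85,0.002,-0.001,-0.0372,0,0,0,85,0.002,-0.001,-0.0372,0,0,0,85,0.002,-0.001,0.06,0,0,0]'

```text
clock: 35.85
position: [0.4895, 0.0495, 0.0694]
ee_rot: [0.674, 0.738, -0.002, -0.003]
ft_force: [1.6, -1.0, 0.6]
grip_width: 0.994
grasp_force: 0.0
```

Request:
step_arm --commands '[85,0,0,0.08,0,0,0,85,0,0,0.165,0,0,0,85,0,0,0.165,0,0,0,85,0,0,0.165,0,0,0,85,0,0,0.165,0,0,0,85,0,0,0.165,0,0,0,85,0,0,0.165,0,0,0,85,0,0,0.165,0,0,0,85,0,0,0.165,0,0,0,85,0,0,0.165,0,0,0]'

```text
clock: 37.1
position: [0.4921, 0.0499, 0.1707]
ee_rot: [0.674, 0.738, 0.0, 0.0]
ft_force: [-1.0, -1.0, 0.2]
grip_width: 0.996
grasp_force: 0.0
```

Run:
```python
from h import *
o=get_obs(); m=R.from_quat(o['ee_rot']).as_matrix(); print(o['position'],np.degrees(np.arctan2(m[1,0],m[0,0])))
c,im=shot("wrist","w_c5"); h=cv2.cvtColor(im,cv2.COLOR_BGR2HSV).astype(int)
K,T=c
q=np.linalg.inv(T)@np.array([.4925,.04,.021,1]); q=K@q[:3]; u,v=(q[:2]/q[2]).astype(int); print(u,v)
ro=np.zeros(h.shape[:2],bool); ro[v-36:v+45,u-42:u+42]=1
wb=ro&(h[...,0]>100)&(h[...,0]<120)&(h[...,1]>90)
n2,l2,s2,c2=cv2.connectedComponentsWithStats(wb.astype(np.uint8)); i=np.argmax(s2[1:,4])+1; W=cast(c,c2[i],.021)[0]*1000; print("wheel",s2[i],W)
a=np.radians(95.2); y=np.array([np.cos(a),np.sin(a)]); x=np.array([y[1],-y[0]])
d=W[:2]-[490,70.2]; print("wheel in bay frame",d@x,d@y,"(in new fan frame: compare box: wheel vs origin)",)
d=np.array([621.66,289.59])-[653.6,293.6]; b=np.radians(6.6); y=np.array([np.cos(b),np.sin(b)]); x=np.array([y[1],-y[0]]); print(d@x,d@y)
```

```text
[0.4921 0.0499 0.1707] 95.20109695176173
277 192
wheel [ 257  175   44   42 1330] [493.0431  37.485   21.    ]
wheel in bay frame 0.06557433295350514 -32.85618842012094 (in new fan frame: compare box: wheel vs origin)
0.31233220331547185 -32.189224106753116
```

The new fan's wheel sits at (0.1, −32.9) in the bay frame, against (0.3, −32.2) in its own frame: fitted. Now the old fan.

Request:
step_arm --commands '[85,0.223,-0.55,-0.1,0,0,-0.036,85,0.223,-0.55,-0.1,0,0,-0.036,85,0.223,-0.55,-0.1,0,0,-0.036,85,0.223,-0.55,-0.1,0,0,-0.036,85,0.223,-0.55,-0.1,0,0,-0.036,85,0.223,-0.55,-0.1,0,0,-0.036,85,0.223,-0.55,-0.1,0,0,-0.036,85,0.223,-0.55,-0.1,0,0,-0.036,85,0.223,-0.55,-0.1,0,0,-0.036,85,0.223,-0.55,-0.1,0,0,-0.036]'

```text
clock: 38.4
position: [0.6261, -0.2791, 0.1113]
ee_rot: [0.714, 0.7, 0.0, 0.0]
ft_force: [0.1, 0.4, 0.3]
grip_width: 0.993
grasp_force: 0.0
```

Run:
```python
from h import *
o=get_obs(); m=R.from_quat(o['ee_rot']).as_matrix(); print(o['position'],np.degrees(np.arctan2(m[1,0],m[0,0])))
c,im=shot("wrist","w_g6"); h=cv2.cvtColor(im,cv2.COLOR_BGR2HSV).astype(int)
K,T=c
px=lambda p:(lambda q:q[:2]/q[2])(K@(np.linalg.inv(T)@np.r_[p,1])[:3])
u,v=px((.626,-.290,.014)).astype(int); print(u,v)
ro=np.zeros(h.shape[:2],np.uint8); ro[v-60:v+60,u-50:u+50]=1
# not pad-grey: black body, brown wheel and steel strip, filled
d=((h[...,2]<85)|(h[...,1]>70)).astype(np.uint8)&ro&~((h[...,0]>105)&(h[...,0]<125)&(h[...,1]>150)).astype(np.uint8)
n,l,s,_=cv2.connectedComponentsWithStats(cv2.morphologyEx(d,cv2.MORPH_OPEN,np.ones((3,3),np.uint8)))
for i in np.argsort(-s[1:,4])[:2]+1: print(s[i],rect(c,l==i,.014))
cv2.imwrite("pics/last_try.png",im[v-70:v+70,u-80:u+80])
```

```text
[ 0.6261 -0.2791  0.1113] 88.79751747268658
278 214
[ 240  187   77   64 4284] (array([ 625.4043, -294.1097]), 57.401607513427734, 50.782413482666016, -2.0672073364257812)
[304 174   6   3  18] (array([ 646.7453, -259.7681]), 3.653186321258545, 1.489295482635498, -1.2595291137695312)
```

The fan lies where it was left (57 mm wide, centre x 625.4). Grasping.

Request:
step_arm --commands '[85,0,-0.001,-0.08,0,0,0,85,0,-0.001,-0.14,0,0,0,85,0,-0.001,-0.17,0,0,0,85,0,-0.001,-0.179,0,0,0,85,0,-0.001,-0.179,0,0,0,50,0,-0.001,-0.179,0,0,0,50,0,-0.001,-0.179,0,0,0,50,0,-0.001,-0.179,0,0,0,50,0,-0.001,-0.179,0,0,0,50,0,-0.001,-0.179,0,0,0]'

```text
clock: 39.7
position: [0.6268, -0.2809, 0.0048]
ee_rot: [0.715, 0.699, 0.0, 0.001]
ft_force: [-1.4, -0.0, 6.8]
grip_width: 0.662
grasp_force: 42.5
```

Request:
step_arm --commands '[50,0,0,0.1,0,0,0,50,0,0,0.19,0,0,0,50,0.0095,0.956,0.19,0,0,-0.456,50,0.0095,0.956,0.19,0,0,-0.456,50,0.0095,0.956,0.19,0,0,-0.456,50,0.0095,0.956,0.19,0,0,-0.456,50,0.0095,0.956,0.19,0,0,-0.456,50,0.0095,0.956,0.19,0,0,-0.456,50,0.0095,0.956,0.19,0,0,-0.456,50,0.0095,0.956,0.19,0,0,-0.456]'

```text
clock: 40.95
position: [0.6309, 0.2167, 0.1178]
ee_rot: [0.998, 0.055, 0.0, 0.0]
ft_force: [1.1, 0.8, -1.2]
grip_width: 0.662
grasp_force: 43.4
```

Run:
```python
from h import *
o=get_obs(); m=R.from_quat(o['ee_rot']).as_matrix(); p=o['position']; a=np.degrees(np.arctan2(m[1,0],m[0,0])); print(p,a,o['grip_width'])
print("to go /0.6:",(np.array([.6325,.2928,.0360])-p)/.6,(6.6-a)/180)
```

```text
[0.6309 0.2167 0.1178] 6.324116076532814 0.6620777431778505
to go /0.6: [ 0.0027  0.1269 -0.1363] 0.0015326884637065874
```

Request:
step_arm --commands '[50,0.003,0.124,0,0,0,0.001,50,0.003,0.124,0,0,0,0.001,50,0.003,0.124,-0.06,0,0,0.001,50,0.003,0.124,-0.11,0,0,0.001,50,0.003,0.124,-0.13,0,0,0.001,50,0.003,0.124,-0.135,0,0,0.001,50,0.003,0.124,-0.135,0,0,0.001,50,0.003,0.124,-0.135,0,0,0.001,50,0.003,0.124,-0.135,0,0,0.001,50,0.003,0.124,-0.135,0,0,0.001]'

```text
clock: 42.2
position: [0.6329, 0.2893, 0.0366]
ee_rot: [0.998, 0.059, 0.0, -0.0]
ft_force: [-0.1, 0.7, -0.2]
grip_width: 0.66
grasp_force: 43.4
```

Run:
```python
from h import *
o=get_obs(); m=R.from_quat(o['ee_rot']).as_matrix(); p=o['position']; a=np.degrees(np.arctan2(m[1,0],m[0,0])); print(p,a,o['grip_width'],o['ft_force'])
c,w=shot("wrist","w_p6"); h=cv2.cvtColor(w,cv2.COLOR_BGR2HSV).astype(int)
K,T=c; zt=p[2]-.0018+.011
px=lambda p:(lambda q:q[:2]/q[2])(K@(np.linalg.inv(T)@np.r_[p,1])[:3])
y=m[:2,0]; C=np.array([.6225,.29225]); b=np.radians(6.6); by=np.array([np.cos(b),np.sin(b)])
print("fan outlet px exp",px(np.r_[p[:2]+.02*y,zt]),"recess far edge",px(np.r_[C+.038*by,.014]),"carton far edge",px(np.r_[C+.053*by,.016]))
u=int(px(np.r_[p[:2]+.02*y,zt])[0])
for v in range(90,260,3): print(v,w[v,u].tolist(),end=" ")
```

```text
[0.6329 0.2893 0.0366] 6.819920082547626 0.6595073568801287 [-0.0746  0.7078 -0.1741]
fan outlet px exp [280.4818 235.3239] recess far edge [272.1494 194.6037] carton far edge [271.994  166.4969]
90 [226, 88, 32] 93 [226, 90, 34] 96 [227, 89, 34] 99 [228, 91, 38] 102 [225, 88, 37] 105 [224, 85, 27] 108 [227, 87, 37] 111 [227, 88, 32] 114 [225, 85, 34] 117 [226, 83, 35] 120 [225, 85, 33] 123 [226, 89, 36] 126 [225, 85, 27] 129 [223, 88, 39] 132 [199, 76, 32] 135 [204, 79, 33] 138 [202, 79, 38] 141 [199, 74, 27] 144 [199, 75, 27] 147 [199, 76, 34] 150 [198, 77, 33] 153 [198, 75, 31] 156 [198, 74, 31] 159 [193, 81, 70] 162 [63, 106, 142] 165 [66, 107, 148] 168 [127, 202, 248] 171 [130, 201, 246] 174 [217, 220, 255] 177 [223, 224, 255] 180 [223, 224, 255] 183 [224, 224, 255] 186 [223, 221, 255] 189 [222, 222, 255] 192 [223, 223, 255] 195 [176, 172, 251] 198 [183, 172, 253] 201 [177, 168, 253] 204 [180, 166, 253] 207 [180, 170, 253] 210 [176, 169, 252] 213 [179, 168, 253] 216 [178, 168, 253] 219 [168, 157, 253] 222 [89, 86, 151] 225 [89, 82, 151] 228 [39, 33, 62] 231 [12, 15, 14] 234 [17, 8, 12] 237 [50, 54, 58] 240 [210, 226, 235] 243 [215, 226, 234] 246 [209, 222, 232] 249 [214, 224, 234] 252 [96, 103, 112] 255 [19, 8, 20] 258 [15, 13, 16]
```

Request:
step_arm --commands '[50,0,0.006,-0.015,0,0,0,50,0,0.006,-0.03,0,0,0,50,0,0.006,-0.04,0,0,0,50,0,0.006,-0.0438,0,0,0,50,0,0.006,-0.044,0,0,0,62,0,0.006,-0.044,0,0,0,85,0,0.006,-0.044,0,0,0,85,0,0.006,-0.044,0,0,0,85,0,0.006,-0.044,0,0,0,85,0,0.006,0.06,0,0,0]'

```text
clock: 43.5
position: [0.6298, 0.2909, 0.0677]
ee_rot: [0.998, 0.06, -0.004, 0.002]
ft_force: [0.2, 0.0, 0.4]
grip_width: 0.996
grasp_force: 0.0
```

Request:
step_arm --commands '[85,0,0,0.1,0,0,0,85,-0.13,-0.2,0.4,0,0,0,85,-0.13,-0.2,0.4,0,0,0,85,-0.13,-0.2,0.4,0,0,0,85,-0.13,-0.2,0.4,0,0,0,85,-0.13,-0.2,0.4,0,0,0,85,-0.13,-0.2,0.4,0,0,0,85,-0.13,-0.2,0.4,0,0,0,85,-0.13,-0.2,0.4,0,0,0,85,-0.13,-0.2,0.4,0,0,0]'

```text
clock: 44.75
position: [0.5547, 0.1731, 0.3117]
ee_rot: [0.998, 0.06, -0.0, 0.0]
ft_force: [0.1, -0.1, -0.7]
grip_width: 0.996
grasp_force: 0.0
```

Run:
```python
from h import *
o=get_obs(); print(o['position'],o['clock'])
c,w=shot("wrist","w_end"); c2,s=shot("side","s_end")
cv2.imwrite("pics/vend.png",np.hstack([cv2.resize(w[:300],(520,279)),cv2.resize(s[150:310,140:320],(280,279))]))
```

```text
[0.5547 0.1731 0.3117] 44.75
```

View pics/vend.png

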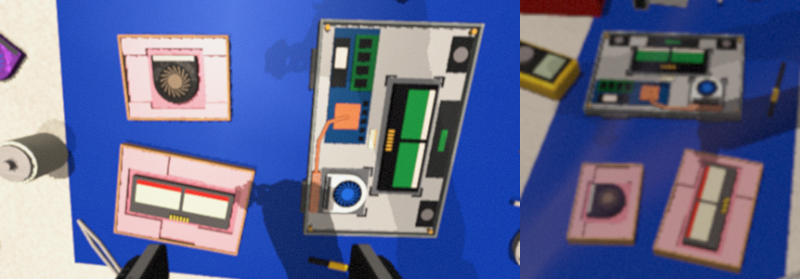

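All four parts are in place: old fan at (177,80), old battery at (183,203), new battery at (405,135) and new fan at (347,193). They lie flat and square, and the arm is clear.

```bash
python3 -c "
from workcell import *
print(hand_in())"
```

```text
the job is handed in; nothing more can be done
None
```

I fitted the new battery and fan in the laptop and packed the worn battery and fan flat in their replacements' boxes, then handed the job in at about 45 s; the hand-in call returned no verdict.

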